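# Hang the keyhole bottle holder on the free stud and load the sample bottle

## Robot

A 7-joint arm with a two-finger parallel gripper is mounted at the origin on the work surface. World frame = base frame: x ahead of the robot, y to its left, z up, the work surface at z = 0. Lengths are in m, angles in rad, forces in N, time in s.
With the tool pointing down it reaches from about 0.425 to 0.975 m from the base axis. Payload 16.7 kg.
Tool frame: the origin (TCP) lies at the very end of the fingers, on their centre line; the grasp point (between the pads) lies 19 mm behind it (arm.tcp_to_grasp is the z of the grasp point in the tool frame, in m); z points along the fingers, x is the direction in which the jaws open and shut, and the axes are right-handed (so a half turn about z gives the same grasp; the last joint's range is limited). The gripper opens to 85 mm and grips with 20 to 120 N. Pads are 22 mm wide; open, the fingers measure 114 mm over their backs; the gripper's body (76 mm by 85 mm) begins 54 mm behind the grasp point. The pads swing forward as they close: fully open they stand 13 mm farther back than shut.
Start: joints at [1.129, 0.426, 0.074, 1.606, -0.034, 1.111, -0.067], TCP at [0.194, -0.646, 0.231] pointing down, gripper open.
Joint ranges: [-2.85, 2.85], [-0.5, 2.14], [-1.23, 1.37], [0.21, 2.46], [-1.02, 4.16], [0.16, 2.05], [-2.73, 2.73]. Speed limits (rad/s): [1.89, 1.89, 2.39, 2.39, 3.01, 3.01, 3.01].

## Interface

Orientations are given as [roll, pitch, yaw] about the fixed x, y, z axes, in that order (R = Rz(yaw) Ry(pitch) Rx(roll)).
In Python, from station import sensors, capture, camera_params, ticket, arm gives the robot as it stands. The module is installed in compiled form; this text tells all that it offers.
- The arm moves only by the tool send_rows, never from a script. Its argument "moves" is a list of rows, each a list of 3 entries, a list of its own where there are three numbers: the shift along the tool's x, y, z in m, then the turn, a rotation vector about the tool's x, y, z in degrees, then the closure, from -1 (fully open) to 1 (shut), so that 0 is half open. In form: [[[tx, ty, tz], [ax, ay, az], gripper], ...]. A call has 1 to 10 rows; each row is the pose to reach, as a shift and turn from the pose commanded when the call began, along the tool's axes at that moment; what a row does not reach only later rows make up. A row lasts 1/10 s, in which the tool goes at most 50 mm and 8.59 degrees, less where a joint would pass 70% of its speed; a pose out of reach is approached as far as the arm can. A call with a gripper value outside its range is refused whole. The fingers move at their own pace and stop on an object; "newtons" is the grip in N (left out, the last holds). Time passes only in rows, so rows that repeat a pose let the fingers close. It gives the time, the measured TCP pose, the force and the opening at its end, in the units of the state.
- sensors.get_obs(): the state, without advancing time (a new reading comes with each control period).
- capture(name): name is "scene" or "top" or "wrist"; returns (picture, depth): 384x512x3 uint8, blue, green, red; 384x512 float32, m along the optical axis (not along the pixel's ray), 0 where there is no reading.
- camera_params(name): a dict with "fov_y" (degrees; the focal length in pixels is half the picture's height over the tangent of half this angle, whatever the lens; pixels are square), "cx", "cy" (the principal point, pixels), "extrinsics" (4x4, takes a point from camera to world coordinates); the wrist camera has in their place "hand_eye" (4x4, takes a point from camera to tool coordinates, whose origin is the TCP and whose axes are the tool frame's). Camera axes: x right, y up, looking along -z (the intrinsics and any distortion apply to the point x, -y, -z); pixel columns grow to the right and rows downward; lengths in m; the calibration is good to about 2 mm. A picture is of the moment at which its call begins: read the wrist's pose just before it. camera_params takes no time and is no camera call.
- ticket.finish_job(): hands the job in, once; it reports no verdict.
The state is a dict: "time_s": time; "joints": joint angles; "dq": joint speeds; "tau": joint torques, N m; "ee_pos": TCP position; "tool_rot": TCP orientation; "wrist_force": force on the tool from outside, world axes, zero at the start; "wrist_torque": the same for the moment, N m; "finger_gap": finger opening in m.
Only numpy, scipy, OpenCV 4.12 (cv2) and the standard library are available. Lean on these libraries where they do the work, as an engineer would, in place of code of your own. Each camera call takes 0.05 s, during which the arm holds its last target.

## Task

Hang the empty grey bottle holder on the panel's free stud: pass the large end of the keyhole in its back plate over the stud head until the plate lies against the panel, then slide it down until it hangs locked on the stud. Then stand the small sample bottle upright in the holder's front pocket, on the pocket's floor, and let go of everything. Do not shift or upset the other bottles, the jar or the beaker.

Things in the scene. Friction and masses are not known exactly. Their poses are not given: they have to be found in the camera images.
- holder_mid (a point): Loose grey bottle holder, 0.22 kg, standing; 97 deep (x) x 76 wide (y) x 130 mm high. Point: its centre, 65 mm up; z up, +x towards its back plate. Plate: x +45 to +50 mm, 76 wide, full height. Before it an open bin x -47 to +45 mm, 54 mm wide outside, 70 mm high, walls 3, floor 4, cross wall at x +2 to +5. Grip the bin from above across its 54 mm, about x -10 mm, clear of the tall plate.
- holder_slot (a point): Keyhole in the holder's back plate: eight-sided hole 30 mm across, centre 90 mm above the holder's underside, y 0; from it a 14 mm wide slot leads straight up, closed at 117 mm. This point: mid-thickness of the plate (x +47.5 mm from the holder's centre), y 0, 112 mm above the underside: the stud's axis when fully locked, 22 mm above the hole's centre. Axes as holder_mid.
- holder_pocket (a point): Centre of the floor of the holder's front pocket (21 mm in front, -x, of the holder's centre, 4 mm above its underside). The pocket is 46 mm (x) by 48 mm (y) inside; its walls stand 66 mm (cross wall 61 mm) above this floor. Axes as holder_mid.
- stud_neck (a point): The one free stud: fixed steel mushroom stud level on the panel. Neck 10 mm thick, 8 mm long from panel face to head; head 22 mm diameter, 8 mm thick, bevelled to 14 mm in front; stands out 16 mm. This point: on its axis, 4 mm before the panel face; x points into the panel, z up. Height 130 to 150 mm; left, middle or right place varies.
- panel: Fixed white upright panel 16 mm thick, 340 wide (y), 175 high. Origin: bench level, middle of its working face, which looks away from the robot; x points into it, towards the robot. Places at y -110, 0, +110 mm: one has the free stud, on the others hang a grey vial tray and a white funnel bracket (fixed, up to 70 mm wide, out to 100 mm from the panel, no higher than it).
- bottle_mid (a point): Loose small sample bottle, white plastic with a grey cap, about 0.09 kg, 108 mm high; body 38 mm in diameter up to 74 mm, then a shoulder, then a cap 32 mm in diameter from 84 to 108 mm above the underside. This point is its centre, 54 mm above the underside; z is its axis.
- reagent: Bystander, loose; leave it where it stands. Origin at the centre of its underside. Amber reagent bottle, 62 mm in diameter, 165 mm high.
- beaker: Bystander, loose; leave it where it stands. Origin at the centre of its underside. Glass beaker, 72 mm in diameter, 90 mm high.
- jar: Bystander, loose; leave it where it stands. Origin at the centre of its underside. Squat white jar, 66 mm in diameter, 75 mm high.
- tall_white: Bystander, loose; leave it where it stands. Origin at the centre of its underside. White bottle, 68 mm in diameter, 180 mm high.
- clear_bottle: Bystander, loose; leave it where it stands. Origin at the centre of its underside. Clear bottle, 60 mm in diameter, 150 mm high.
Things that resemble listed ones, but are neither listed nor needed, are in the scene too. What is shaped like the part that bears bottle_mid but purple is not meant.

How it is judged:
On the way, in this order (a step that is already met when the one before it is completed fails the run):
1. the holder hangs locked on the free stud (distance between holder_slot and stud_neck below 0.007 m and angle between holder_mid's own z axis and vertical below 0.1 rad and angle between the x axis of holder_mid and the x axis of panel, either way round below 0.1 rad), for 0.2 s.
2. the bottle stands in the hung holder's front pocket (all of step 1 and horizontal distance between bottle_mid and holder_pocket below 0.014 m and z of bottle_mid in the frame of holder_pocket between 0.048 and 0.06 m and angle between bottle_mid's own z axis and vertical below 0.2 rad), for 0.2 s.
At the end, for the whole second after the job is handed in: The holder hangs locked (slot point within 7 mm of the stud neck point, upright and flat to the panel within 0.1 rad) and the bottle stands on the floor of its front pocket (within 14 mm of the centre, centre 48 to 60 mm up, upright within 0.2 rad), both at rest and let go (all of step 2 and linear speed of each of holder, bottle below 0.02 m/s); the robot touches nothing.
It fails at once if the reagent is shifted more than 30 mm or tipped (distance of reagent from where it was at the start of the episode above 0.03 m or angle between reagent's own z axis and vertical above 0.4 rad).
It fails at once if the beaker is shifted more than 30 mm or tipped (distance of beaker from where it was at the start of the episode above 0.03 m or angle between beaker's own z axis and vertical above 0.4 rad).
It fails at once if the jar is shifted more than 30 mm or tipped (distance of jar from where it was at the start of the episode above 0.03 m or angle between jar's own z axis and vertical above 0.4 rad).
It fails at once if the tall white is shifted more than 30 mm or tipped (distance of tall_white from where it was at the start of the episode above 0.03 m or angle between tall_white's own z axis and vertical above 0.4 rad).
It fails at once if the clear bottle is shifted more than 30 mm or tipped (distance of clear_bottle from where it was at the start of the episode above 0.03 m or angle between clear_bottle's own z axis and vertical above 0.4 rad).
It also fails if it takes over 58 s, if anything falls off the work surface, if the arm or the gripper's body presses on something with over 40 N, if the wrist force passes 120 N, or if a joint passes its speed limit or range.

## Working session

There is one attempt and no reset: what is moved stays moved. The work goes in short steps, Python scripts to look and compute and a tool call to move; the robot and the scene stay as the last step left them, time stands still between calls to the robot, and variables do not carry over. Pictures are saved under pics/ and viewed, and the job is handed in when it is done.

Besides the shell and the picture viewer there is one more tool, called as name([rows], argument=value, ...), one row to a line, values as JSON. send_rows: Moves the arm, as the interface text tells. Its arguments: {"type":"object","properties":{"moves":{"type":"array","items":{"type":"array"}},"newtons":{"type":"number"}},"required":["moves"]}

```bash
ls; mkdir -p pics; python3 - <<'E'
from station import sensors, capture, camera_params, ticket, arm
import cv2, numpy as np
print(sensors.get_obs()); print(arm, [a for a in dir(arm) if a[0]!='_'])
for n in ("scene","top","wrist"):
    print(n,camera_params(n))
    o=sensors.get_obs()
    p,d=capture(n); np.savez(f'{n}0.npz',p=p,d=d,ee=o['ee_pos'],rot=o['tool_rot']); cv2.imwrite(f'pics/{n}0.png',p)
E
```

```text
pics
{'time_s': 0.0, 'joints': array([ 1.12949458,  0.42672607,  0.07385876,  1.60664399, -0.0341081 ,
        1.11078968, -0.06706743]), 'dq': array([-1.76767399e-03,  3.56929864e-04,  9.83346872e-05,  7.41182420e-04,
       -1.00648330e-04,  3.56362196e-04,  1.58608188e-03]), 'tau': array([-9.88977154e-04, -9.49832940e+01,  3.75981465e+00, -4.63518476e+01,
        1.89905410e-02,  1.00797860e-02,  1.89592043e-06]), 'ee_pos': array([ 0.19402859, -0.64606879,  0.23059847]), 'tool_rot': array([ 3.14150003e+00,  1.30409976e-03, -1.27900563e+00]), 'wrist_force': array([0.08524431, 0.34252018, 0.18910029]), 'wrist_torque': array([-0.00232429, -0.01980704,  0.03769882]), 'finger_gap': 0.08536485612774769}
<Robot object at 0x7ff63abffa10> ['IKError', 'tcp_to_grasp']
scene {'fov_y': 51.41164091786871, 'cx': 253.66909814059116, 'cy': 191.7816751090485, 'extrinsics': array([[ 0.11961877, -0.84160164,  0.5266859 ,  1.19771056],
       [ 0.99281709,  0.10013848, -0.06547138, -0.07653127],
       [ 0.0023593 ,  0.53073437,  0.84753493,  1.0798618 ],
       [ 0.        ,  0.        ,  0.    
[... 204 characters left out ...]
],
       [-9.99999307e-01, -5.72871986e-04, -1.02813916e-03,
        -1.31911047e-02],
       [-1.06424192e-03,  6.70604131e-02,  9.97748349e-01,
         1.82467498e+00],
       [ 0.00000000e+00,  0.00000000e+00,  0.00000000e+00,
         1.00000000e+00]])}
wrist {'fov_y': 70.95753554687481, 'cx': 253.80879348397085, 'cy': 194.12162052084642, 'hand_eye': array([[ 9.99999984e-01,  1.74005155e-04, -3.02821998e-05,
         1.24821101e-03],
       [ 1.60046712e-04, -9.65256385e-01, -2.61304586e-01,
        -6.57767333e-02],
       [-7.46984316e-05,  2.61304577e-01, -9.65256397e-01,
        -1.42741883e-01],
       [ 0.00000000e+00,  0.00000000e+00,  0.00000000e+00,
         1.00000000e+00]])}
```

View pics/scene0.png

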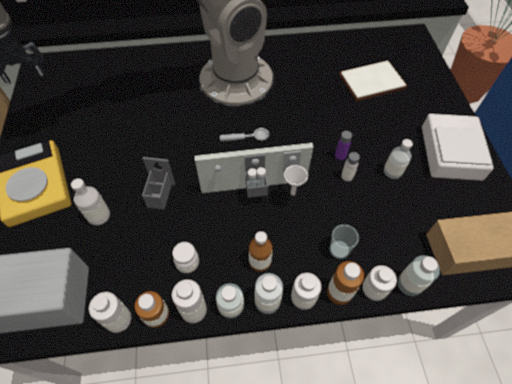

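View pics/top0.png

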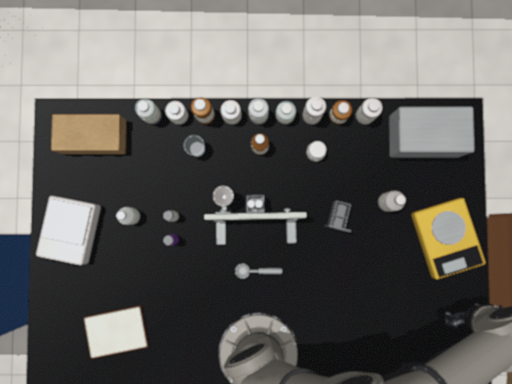

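View pics/wrist0.png

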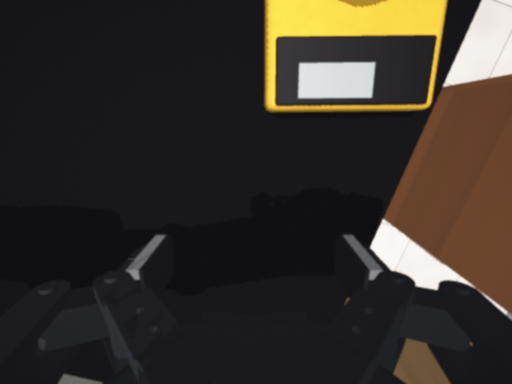

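```bash
cat > h.py <<'E'
import numpy as np, cv2
from station import sensors, capture, camera_params
from scipy.spatial.transform import Rotation as R
H,W=384,512
def snap(n,tag):
    o=sensors.get_obs(); p,d=capture(n)
    np.savez(f'{n}{tag}.npz',p=p,d=d,ee=o['ee_pos'],rot=o['tool_rot']); cv2.imwrite(f'pics/{n}{tag}.png',p)
def load(n,tag):
    z=np.load(f'{n}{tag}.npz'); c=camera_params(n)
    f=H/2/np.tan(np.radians(c['fov_y'])/2)
    if n=='wrist':
        T=np.eye(4); T[:3,:3]=R.from_euler('xyz',z['rot']).as_matrix(); T[:3,3]=z['ee']; E=T@c['hand_eye']
    else: E=c['extrinsics']
    return z['p'],z['d'],f,c['cx'],c['cy'],E
def cloud(n,tag):
    p,d,f,cx,cy,E=load(n,tag)
    v,u=np.mgrid[0:H,0:W]
    P=np.stack([(u-cx)/f*d,-(v-cy)/f*d,-d],-1)
    return p,d,P@E[:3,:3].T+E[:3,3]
def ray(n,tag,u,v):
    p,d,f,cx,cy,E=load(n,tag)
    return E[:3,3],E[:3,:3]@np.array([(u-cx)/f,-(v-cy)/f,-1])
def onplane(n,tag,u,v,z):
    o,r=ray(n,tag,u,v); return o+r*(z-o[2])/r[2]
E
python3 - <<'E'
from h import *
for n,rg in (('top',[(330,215),(256,216),(288,210),(171,215),(171,240),(128,216),(223,195),(255,200),(150,300),(300,300)]),('scene',[(160,180),(255,165),(210,165),(349,165),(344,145),(395,160)])):
    p,d,X=cloud(n,'0')
    for u,v in rg: print(n,u,v,X[v,u].round(3),p[v,u])
# zoomed crops
p=cv2.imread('pics/scene0.png'); 
cv2.imwrite('pics/s_crop.png',cv2.resize(p[120:230,130:330],(800,440),interpolation=cv2.INTER_CUBIC))
p=cv2.imread('pics/top0.png'); 
cv2.imwrite('pics/t_crop.png',cv2.resize(p[170:260,140:370],(800,313),interpolation=cv2.INTER_CUBIC))
E
```

```text
top 330 215 [ 0.506 -0.269  0.011] [58 56 57]
top 256 216 [0.499 0.003 0.174] [205 212 209]
top 288 210 [ 0.52  -0.106  0.145] [162 163 159]
top 171 215 [0.504 0.302 0.107] [146 145 144]
top 171 240 [0.417 0.299 0.113] [150 149 148]
top 128 216 [0.5   0.45  0.115] [159 162 158]
top 223 195 [0.575 0.121 0.086] [194 192 191]
top 255 200 [0.559 0.008 0.054] [160 158 157]
top 150 300 [ 0.193  0.396 -0.004] [32 31 31]
top 300 300 [ 0.194 -0.157  0.002] [27 27 28]
scene 160 180 [ 0.46  -0.286  0.021] [56 56 59]
scene 255 165 [0.512 0.012 0.125] [62 65 64]
scene 210 165 [ 0.508 -0.119  0.141] [113 120 119]
scene 349 165 [0.513 0.306 0.078] [122 127 133]
scene 344 145 [0.435 0.309 0.079] [84 29 67]
scene 395 160 [0.519 0.447 0.089] [136 141 140]
```

View pics/s_crop.png

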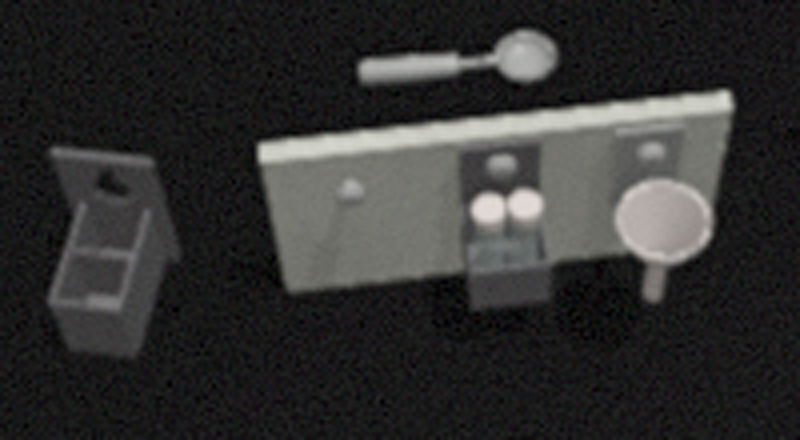

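View pics/t_crop.png

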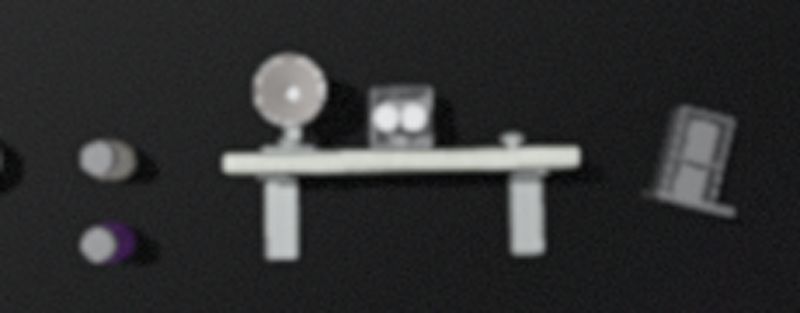

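```bash
python3 - <<'E'
from h import *
for n in('top','scene'):
    p,d,X=cloud(n,'0')
    m=(X[...,2]>0.085)&(X[...,2]<0.14)&(X[...,0]>0.38)&(X[...,0]<0.6)&(X[...,1]<-0.19)&(X[...,1]>-0.36)
    Q=X[m]; print(n,len(Q)); 
    if len(Q)>5:
        r=cv2.minAreaRect(Q[:,:2].astype(np.float32)*1000); print(r, Q.mean(0), Q[:,2].max())
    m2=(X[...,2]>0.055)&(X[...,2]<0.085)&(X[...,0]>0.38)&(X[...,0]<0.6)&(X[...,1]<-0.19)&(X[...,1]>-0.36)
    Q=X[m2]; print(len(Q),cv2.minAreaRect(Q[:,:2].astype(np.float32)*1000))
    # panel top front edge, face
    m=(X[...,2]>0.165)&(X[...,2]<0.19)&(abs(X[...,0]-.5)<.08)&(abs(X[...,1])<0.25)
    Q=X[m]; print('panel',len(Q),cv2.minAreaRect(Q[:,:2].astype(np.float32)*1000), Q[:,2].mean())
    m=(X[...,2]>0.03)&(X[...,2]<0.165)&(abs(X[...,0]-.505)<.015)&(X[...,1]<-.06)&(X[...,1]>-.17)
    Q=X[m]; print('face',len(Q), Q.mean(0))
    if len(Q)>20: print(np.linalg.svd(Q-Q.mean(0),full_matrices=False)[2][2], np.polyfit(Q[:,1],Q[:,0],1))
    m=(X[...,2]>0.095)&(X[...,2]<0.13)&(abs(X[...,0]-.5)<.04)&(abs(X[...,1]-.3)<.03)
    Q=X[m]; print('cap',len(Q),Q.mean(0),Q.max(0),Q.min(0))
E
```

```text
top 42
((458.4285583496094, -284.06524658203125), (76.53414916992188, 4.816065788269043), 75.7989273071289) [ 0.45838858 -0.2829345   0.12459043] 0.13977770448997706
109 ((503.68853759765625, -294.22747802734375), (72.97101593017578, 97.39483642578125), 75.42047882080078)
panel 511 ((505.8524169921875, 6.621490478515625), (27.464155197143555, 337.49652099609375), 1.090726613998413) 0.17411825851473198
face 28 [ 0.49809888 -0.10092374  0.09682097]
[-0.96272868  0.18117566  0.20082047] [-0.01042639  0.49704661]
cap 62 [0.50321541 0.3123137  0.10684552] [0.5181365  0.32744266 0.12145742] [0.48999163 0.29668925 0.09969751]
scene 217
((458.1955871582031, -280.9259948730469), (76.62588500976562, 9.517722129821777), 74.4193115234375) [ 0.45905165 -0.28043599  0.11298703] 0.13324065625567538
352 ((501.91729736328125, -295.5606689453125), (76.93245697021484, 101.80877685546875), 71.65159606933594)
panel 808 ((502.22174072265625, 10.156051635742188), (25.663677215576172, 338.45672607421875), 1.2162927389144897) 0.17304865315073897
face 844 [ 0.50875804 -0.11012181  0.10055511]
[ 0.99987648  0.01544502 -0.00291032] [-0.01541495  0.50706052]
cap 93 [0.50447395 0.31452887 0.10629372] [0.51752233 0.32956077 0.11247664] [0.48648662 0.30090877 0.09505989]
```

```bash
cat >> h.py <<'E'
def rel(pos,yaw,roll=np.pi,pitch=0):
    o=sensors.get_obs()
    A=R.from_euler('xyz',o['tool_rot']); B=R.from_euler('xyz',[roll,pitch,yaw])
    print('t',o['time_s'],'ee',o['ee_pos'].round(4),np.degrees(o['tool_rot']).round(2),'F',o['wrist_force'].round(2),'gap',round(o['finger_gap'],4))
    print('shift mm',(A.inv().apply(np.array(pos)-o['ee_pos'])*1000).round(1),'turn deg',np.degrees((A.inv()*B).as_rotvec()).round(2))
E
python3 -c "
from h import *
rel([.505,-.292,.25],np.radians(-104.5))"
```

```text
t 0.15 ee [ 0.1941 -0.6462  0.2308] [ 1.800e+02  6.000e-02 -7.328e+01] F [0.5  0.6  0.04] gap 0.0854
shift mm [-249.8 -399.6  -19. ] turn deg [2.000e-02 6.000e-02 3.122e+01]
```

send_rows([
  [[-0.025,-0.04,-0.019],[0,0,3.1],-1],
  [[-0.05,-0.08,-0.019],[0,0,6.2],-1],
  [[-0.075,-0.12,-0.019],[0,0,9.4],-1],
  [[-0.1,-0.16,-0.019],[0,0,12.5],-1],
  [[-0.125,-0.2,-0.019],[0,0,15.6],-1],
  [[-0.15,-0.24,-0.019],[0,0,18.7],-1],
  [[-0.175,-0.28,-0.019],[0,0,21.8],-1],
  [[-0.2,-0.32,-0.019],[0,0,25],-1],
  [[-0.225,-0.36,-0.019],[0,0,28],-1],
  [[-0.25,-0.4,-0.019],[0,0,31.2],-1],
])

```text
time_s: 1.15
ee_pos: [0.5063, -0.2903, 0.2504]
tool_rot: [-3.142, 0.0, -1.826]
wrist_force: [1.1, -1.7, -0.5]
finger_gap: 0.0853
```

```bash
python3 -c "
from h import *
rel([.505,-.292,.25],np.radians(-104.5))"
```

```text
t 1.15 ee [ 0.5063 -0.2903  0.2504] [-180.      0.   -104.62] F [ 1.09 -1.71 -0.45] gap 0.0853
shift mm [1.9 0.8 0.4] turn deg [-0.    0.   -0.12]
```

Good tracking. Look with the wrist camera.

```bash
python3 - <<'E'
from h import *
snap('wrist','1')
p,d,X=cloud('wrist','1')
m=(X[...,2]>0.122)&(X[...,2]<0.14)&(abs(X[...,0]-.46)<.05)&(abs(X[...,1]+.28)<.06)
Q=X[m];r=cv2.minAreaRect(Q[:,:2].astype(np.float32)*1000);print(len(Q),r,Q[:,2].mean())
m=(X[...,2]>0.06)&(X[...,2]<0.08)&(abs(X[...,0]-.5)<.07)&(abs(X[...,1]+.29)<.06)
Q=X[m];r=cv2.minAreaRect(Q[:,:2].astype(np.float32)*1000);print(len(Q),r,Q[:,2].mean())
m=(X[...,2]>0.067)&(X[...,2]<0.074)&(abs(X[...,0]-.5)<.07)&(abs(X[...,1]+.29)<.06)
pp=p.copy();pp[m]=(0,0,255);cv2.imwrite('pics/w1m.png',pp)
E
```

```text
497 ((457.16009521484375, -281.90460205078125), (75.34959411621094, 5.619616985321045), 75.68940734863281) 0.1285767616236943
1044 ((501.1025390625, -293.3168640136719), (75.29761505126953, 96.56046295166016), 75.26559448242188) 0.06960383092880573
```

View pics/w1m.png

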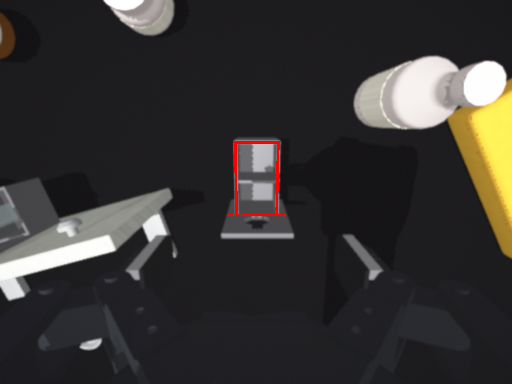

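View pics/wrist1.png

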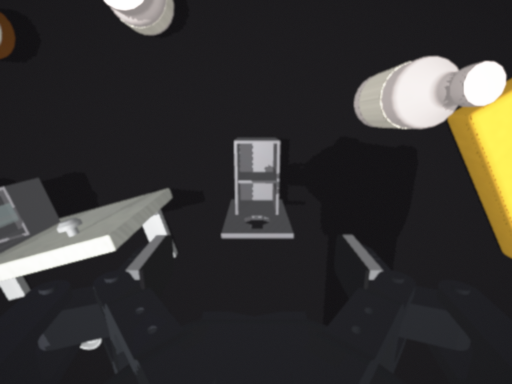

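```bash
python3 -c "
from h import *
rel([.5195,-.298,.035],np.radians(-104.4))"
```

```text
t 1.2 ee [ 0.5116 -0.2829  0.2502] [-179.93    0.19 -104.41] F [ 4.78  8.15 -0.42] gap 0.0854
shift mm [ 13.4 -11.1 215.2] turn deg [-0.07  0.19 -0.01]
```

send_rows([
  [[0,0,0.03],[0,0,0],-1],
  [[0,0,0.07],[0,0,0],-1],
  [[0,0,0.09],[0,0,0],-1],
  [[0,0,0.1],[0,0,0],-1],
  [[0,0,0.1],[0,0,0],-1],
  [[0,0,0.1],[0,0,0],-1],
])

```text
time_s: 1.8
ee_pos: [0.5058, -0.2923, 0.1513]
tool_rot: [-3.14, -0.0, -1.824]
wrist_force: [0.6, -0.9, -0.4]
finger_gap: 0.0855
```

```bash
python3 -c "
from h import *
rel([.5195,-.298,.035],np.radians(-104.4))"
```

```text
t 1.8 ee [ 0.5058 -0.2923  0.1513] [-1.7994e+02 -1.0000e-02 -1.0449e+02] F [ 0.56 -0.92 -0.43] gap 0.0855
shift mm [  2.  -14.5 116.3] turn deg [-0.06 -0.01 -0.09]
```

```bash
python3 - <<'E'
from h import *
snap('wrist','2')
p,d,X=cloud('wrist','2')
m=(X[...,2]>0.122)&(X[...,2]<0.14)&(abs(X[...,0]-.46)<.05)&(abs(X[...,1]+.28)<.06)
Q=X[m];r=cv2.minAreaRect(Q[:,:2].astype(np.float32)*1000);print(len(Q),r,Q[:,2].mean())
m=(X[...,2]>0.06)&(X[...,2]<0.078)&(abs(X[...,0]-.5)<.07)&(abs(X[...,1]+.29)<.06)
Q=X[m];r=cv2.minAreaRect(Q[:,:2].astype(np.float32)*1000);print(len(Q),r,Q[:,2].mean())
print(sensors.get_obs()['ee_pos'])
E
```

```text
1368 ((457.24078369140625, -281.89227294921875), (76.10787963867188, 6.5012288093566895), 75.8122329711914) 0.12811723542226824
2271 ((501.14617919921875, -293.56298828125), (75.8476333618164, 97.57858276367188), 75.194091796875) 0.06878550948608377
[ 0.50595827 -0.29236732  0.15160856]
```

View pics/wrist2.png

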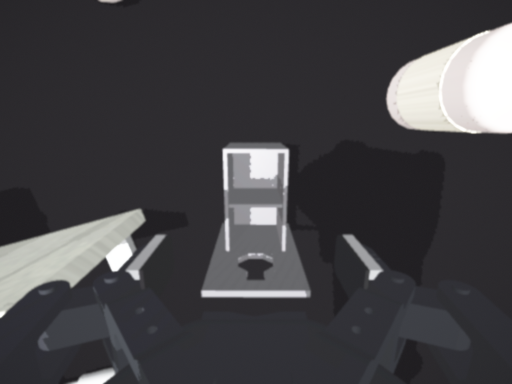

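send_rows([
  [[0.002,-0.0145,0.03],[0,0,0],-1],
  [[0.002,-0.0145,0.07],[0,0,0],-1],
  [[0.002,-0.0145,0.1],[0,0,0],-1],
  [[0.002,-0.0145,0.116],[0,0,0],-1],
  [[0.002,-0.0145,0.116],[0,0,0],-1],
  [[0.002,-0.0145,0.116],[0,0,0],0.3],
  [[0.002,-0.0145,0.116],[0,0,0],1],
  [[0.002,-0.0145,0.116],[0,0,0],1],
  [[0.002,-0.0145,0.116],[0,0,0],1],
  [[0.002,-0.0145,0.116],[0,0,0],1],
], newtons=60)

```text
time_s: 2.85
ee_pos: [0.5199, -0.298, 0.0364]
tool_rot: [-3.139, -0.001, -1.824]
wrist_force: [-3.1, 1.3, 9.9]
finger_gap: 0.053
```

```bash
python3 -c "
from h import *
rel([.5195,-.298,.035],np.radians(-104.4))"
```

```text
t 2.85 ee [ 0.5199 -0.298   0.0364] [-1.7984e+02 -3.0000e-02 -1.0448e+02] F [-3.1   1.31  9.89] gap 0.053
shift mm [0.1 0.4 1.4] turn deg [-0.16 -0.03 -0.08]
```

```bash
python3 - <<'E'
from h import *
# scene zoom on stud
p,d,X=cloud('scene','0')
q=p[155:180,205:232]; cv2.imwrite('pics/stud_s.png',cv2.resize(q,None,fx=16,fy=16,interpolation=cv2.INTER_CUBIC))
m=(X[...,0]>.515)&(X[...,0]<.54)&(X[...,1]<-.08)&(X[...,1]>-.14)&(X[...,2]>.1)&(X[...,2]<.17)
v,u=np.nonzero(m);print('scene',len(u),u.mean(),v.mean(),X[m].mean(0),X[m].min(0),X[m].max(0))
for n in('top','wrist'):
    p2,d2,X2=cloud(n,'0' if n=='top' else '1')
    m=(X2[...,0]>.513)&(X2[...,0]<.54)&(X2[...,1]<-.08)&(X2[...,1]>-.14)&(X2[...,2]>.1)&(X2[...,2]<.17)
    v,u=np.nonzero(m);Q=X2[m];print(n,len(u),u.mean(),v.mean(),Q.mean(0),Q.min(0),Q.max(0))
    m=(X2[...,2]>.168)&(X2[...,2]<.185)&(abs(X2[...,0]-.5)<.03)&(X2[...,1]<.0)&(X2[...,1]>-.2)
    Q=X2[m]; 
    for y in np.arange(-.16,-.01,.03):
        s=Q[abs(Q[:,1]-y)<.015]; 
        if len(s): print(round(y,3),s[:,0].min().round(4),s[:,0].max().round(4),s[:,2].mean().round(4),s[:,1].min().round(4))
# face lines from scene
m=(X[...,2]>0.03)&(X[...,2]<0.165)&(abs(X[...,0]-.508)<.007)&(X[...,1]<-.04)&(X[...,1]>-.17)
Q=X[m];A=np.c_[Q[:,1]+.11,Q[:,2]-.1,np.ones(len(Q))];print('face fit',np.linalg.lstsq(A,Q[:,0],rcond=None)[0])
E
```

```text
scene 36 217.0 168.25 [ 0.52192738 -0.09942493  0.14045688] [ 0.51548492 -0.1086767   0.12730887] [ 0.52606609 -0.09022474  0.14900443]
top 18 287.0 210.22222222222223 [ 0.51937904 -0.10276833  0.14351308] [ 0.51329604 -0.11345163  0.13182455] [ 0.5235725  -0.09283851  0.15398053]
-0.16 0.4956 0.5092 0.1745 -0.1622
-0.13 0.4956 0.5092 0.1739 -0.1449
-0.1 0.4955 0.5092 0.1741 -0.1149
-0.07 0.4956 0.5092 0.1751 -0.0843
-0.04 0.4956 0.5091 0.1745 -0.0541
wrist 260 68.57307692307693 225.16923076923078 [ 0.5201095  -0.10446719  0.14196044] [ 0.51306417 -0.11221979  0.13020317] [ 0.52462481 -0.09251198  0.14814343]
-0.16 0.4935 0.5097 0.1741 -0.1616
-0.13 0.493 0.5095 0.1748 -0.145
-0.1 0.4926 0.5089 0.1747 -0.115
-0.07 0.4913 0.5085 0.1747 -0.085
-0.04 0.4922 0.5076 0.1746 -0.0549
face fit [-1.75408245e-02 -1.21753512e-04  5.08632444e-01]
```

View pics/stud_s.png

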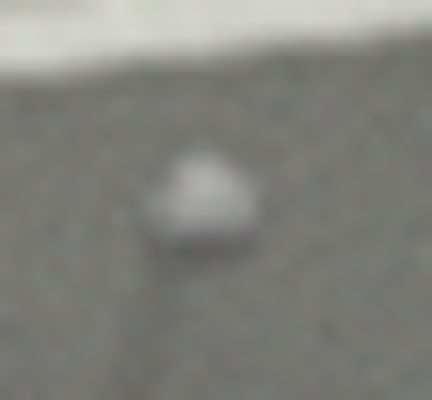

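```bash
python3 -c "
from h import *
rel([.60,-.20,.235],np.radians(-89))"
```

```text
t 2.85 ee [ 0.5199 -0.298   0.0364] [-1.7984e+02 -3.0000e-02 -1.0448e+02] F [-3.1   1.31  9.89] gap 0.053
shift mm [-114.8  -53.6 -198.6] turn deg [ -0.15  -0.05 -15.48]
```

send_rows([
  [[0,0,-0.02],[0,0,0],1],
  [[0,0,-0.06],[0,0,0],1],
  [[0,0,-0.1],[0,0,0],1],
  [[-0.01,-0.005,-0.14],[0,0,-2],1],
  [[-0.03,-0.015,-0.18],[0,0,-5],1],
  [[-0.06,-0.03,-0.2],[0,0,-8],1],
  [[-0.09,-0.045,-0.2],[0,0,-12],1],
  [[-0.115,-0.054,-0.2],[0,0,-15.5],1],
  [[-0.115,-0.054,-0.2],[0,0,-15.5],1],
  [[-0.115,-0.054,-0.2],[0,0,-15.5],1],
])

```text
time_s: 3.85
ee_pos: [0.5996, -0.1991, 0.2339]
tool_rot: [3.141, 0.0, -1.552]
wrist_force: [0.4, -1.2, -3.2]
finger_gap: 0.0535
```

send_rows([
  [[0,0,0],[0,0,0],1],
  [[0,0,0],[0,0,0],1],
])

```text
time_s: 4.05
ee_pos: [0.5993, -0.2007, 0.2342]
tool_rot: [3.141, -0.0, -1.555]
wrist_force: [-0.1, -0.2, -1.7]
finger_gap: 0.0532
```

```bash
python3 - <<'E'
from h import *
rel([.60,-.20,.235],np.radians(-89))
snap('wrist','3'); snap('scene','3')
E
```

```text
t 4.05 ee [ 0.5993 -0.2007  0.2342] [ 1.7996e+02 -1.0000e-02 -8.9080e+01] F [-0.07 -0.2  -1.73] gap 0.0532
shift mm [-0.7 -0.8 -0.8] turn deg [ 0.04 -0.01 -0.08]
```

View pics/wrist3.png

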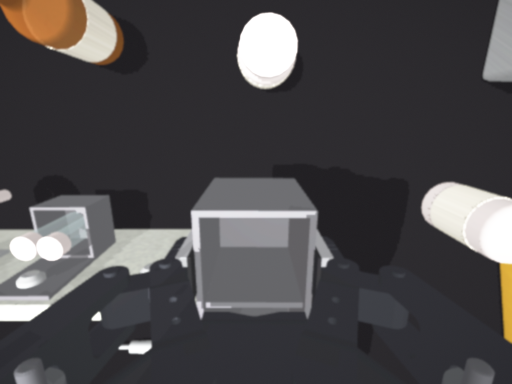

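View pics/scene3.png

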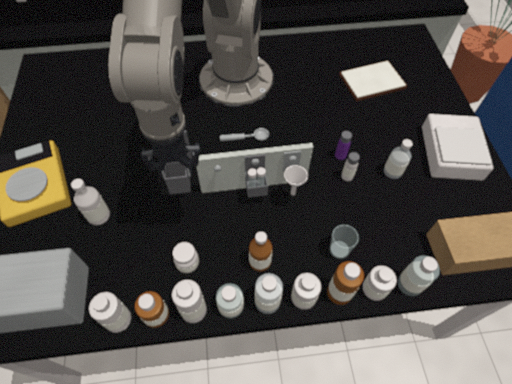

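send_rows([
  [[0.01,0.03,0],[0,0,0],1],
  [[0.015,0.07,0],[0,0,0],1],
  [[0.02,0.1,0],[0,0,0],1],
  [[0.02,0.11,0],[0,0,0],1],
  [[0.02,0.11,0],[0,0,0],1],
  [[0.02,0.11,0],[0,0,0],1],
  [[0.02,0.11,0],[0,0,0],1],
])

```text
time_s: 4.85
ee_pos: [0.4914, -0.2213, 0.2343]
tool_rot: [-3.141, 0.0, -1.552]
wrist_force: [0.1, -0.7, -2.5]
finger_gap: 0.0535
```

```bash
python3 - <<'E'
from h import *
rel([.60,-.20,.235],np.radians(-89))
snap('wrist','4')
p,d,X2=cloud('wrist','4')
m=(X2[...,0]>.513)&(X2[...,0]<.54)&(X2[...,1]<-.08)&(X2[...,1]>-.14)&(X2[...,2]>.1)&(X2[...,2]<.17)
v,u=np.nonzero(m);Q=X2[m];print(len(u),u.mean(),v.mean(),Q.mean(0),Q.min(0),Q.max(0))
for lo,hi in((u.min()-25,u.max()+25),): cv2.imwrite('pics/w4c.png',cv2.resize(p[v.min()-25:v.max()+25,max(lo,0):hi],None,fx=6,fy=6,interpolation=cv2.INTER_CUBIC)); print(max(lo,0),v.min()-25)
E
```

```text
t 4.85 ee [ 0.4914 -0.2213  0.2343] [-1.7997e+02  1.0000e-02 -8.8940e+01] F [ 0.08 -0.68 -2.48] gap 0.0535
shift mm [ -19.3 -109.    -0.6] turn deg [-0.03  0.01  0.06]
304 117.98355263157895 163.1809210526316 [ 0.51997338 -0.10341465  0.14282805] [ 0.51303899 -0.11181016  0.1326667 ] [ 0.52456851 -0.0917015   0.14870563]
80 132
```

View pics/wrist4.png

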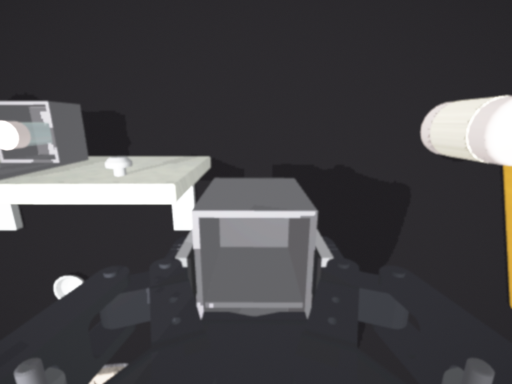

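View pics/w4c.png

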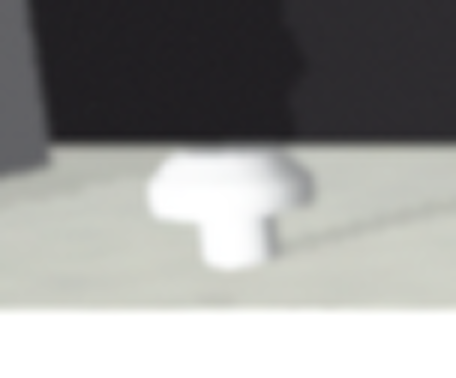

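```bash
python3 - <<'E'
from h import *
for z in (.135,.138,.141): print(onplane('wrist','4',118.2,163.7,z), onplane('wrist','4',119.3,173,z))
p,d,X=cloud('wrist','4')
# head top profile
m=(X[...,0]>.5165)&(X[...,0]<.5235)&(X[...,1]<-.085)&(X[...,1]>-.125)&(X[...,2]>.11)&(X[...,2]<.17)
Q=X[m]; Q=Q[abs(Q[:,1]+.102)<.004]; print('top profile');print(Q[np.argsort(Q[:,0])][::max(1,len(Q)//25)].round(4))
# neck profile
m=(X[...,0]>.5095)&(X[...,0]<.5155)&(X[...,1]<-.09)&(X[...,1]>-.115)&(X[...,2]>.125)&(X[...,2]<.17)
Q=X[m];print('neck');print(Q[np.argsort(Q[:,1])].round(4)[::3])
# panel top
m=(X[...,2]>.168)&(X[...,2]<.185)&(abs(X[...,0]-.5)<.03)&(X[...,1]<.0)&(X[...,1]>-.2)
Q=X[m]
for y in np.arange(-.16,-.01,.03):
    s=Q[abs(Q[:,1]-y)<.015]
    if len(s): print(round(y,3),s[:,0].min().round(4),s[:,0].max().round(4),s[:,2].mean().round(4),s[:,1].min().round(4))
# triangulate
def tri(rs):
    A=np.zeros((3,3));b=np.zeros(3)
    for o,r in rs:
        r=r/np.linalg.norm(r);M=np.eye(3)-np.outer(r,r);A+=M;b+=M@o
    x=np.linalg.solve(A,b);return x,[np.linalg.norm(np.cross(x-o,r/np.linalg.norm(r))) for o,r in rs]
print(tri([ray('scene','0',217.2,168),ray('wrist','4',118.2,163.7)]))
# holder in hand: points of the bin rim & plate
T=R.from_euler('xyz',np.load('wrist4.npz')['rot']); ee=np.load('wrist4.npz')['ee']
L=T.inv().apply((X-ee).reshape(-1,3)).reshape(X.shape)
m=(abs(L[...,0])<.05)&(L[...,1]>-.04)&(L[...,1]<.09)&(L[...,2]<.05)&(L[...,2]>-.12)
pp=p.copy(); 
for r in range(205,330,8): print(r,L[r,255].round(4))
for c in range(185,330,6): print(c,L[216,c].round(4))
E
```

```text
[ 0.51824816 -0.09955721  0.135     ] [ 0.50972559 -0.09959741  0.135     ]
[ 0.51873365 -0.10106638  0.138     ] [ 0.51031669 -0.10110608  0.138     ]
[ 0.51921914 -0.10257555  0.141     ] [ 0.51090779 -0.10261475  0.141     ]
top profile
[[ 0.5166 -0.1029  0.1479]
 [ 0.5172 -0.1049  0.1466]
 [ 0.5174 -0.0995  0.1478]
 [ 0.5175 -0.1039  0.148 ]
 [ 0.518  -0.1013  0.1461]
 [ 0.5181 -0.0999  0.1468]
 [ 0.5182 -0.1053  0.1471]
 [ 0.5189 -0.1039  0.146 ]
 [ 0.519  -0.0985  0.1472]
 [ 0.5191 -0.1037  0.1472]
 [ 0.5192 -0.1026  0.1484]
 [ 0.5198 -0.1024  0.1462]
 [ 0.5198 -0.0994  0.147 ]
 [ 0.5199 -0.1036  0.1469]
 [ 0.52   -0.1025  0.148 ]
 [ 0.5206 -0.0984  0.1466]
 [ 0.5207 -0.1003  0.1468]
 [ 0.5207 -0.098   0.1475]
 [ 0.5213 -0.1038  0.1451]
 [ 0.5215 -0.1033  0.1459]
 [ 0.5215 -0.1003  0.1467]
 [ 0.522  -0.1058  0.1437]
 [ 0.5222 -0.1046  0.1449]
 [ 0.5222 -0.1031  0.1453]
 [ 0.5223 -0.1019  0.1462]
 [ 0.5229 -0.1058  0.1435]
 [ 0.523  -0.0996  0.1449]
 [ 0.5231 -0.1025  0.1456]]
neck
[[ 0.512  -0.1059  0.137 ]
 [ 0.5149 -0.1057  0.1377]
 [ 0.5128 -0.1056  0.136 ]
 [ 0.5113 -0.1055
[... 1392 characters left out ...]
57 -0.0269 -0.0338]
197 [-0.0231 -0.0269 -0.0338]
203 [-0.0205 -0.027  -0.034 ]
209 [-0.0178 -0.0271 -0.0344]
215 [-0.0153 -0.0271 -0.0344]
221 [-0.0129 -0.0267 -0.0332]
227 [-0.0102 -0.027  -0.0339]
233 [-0.0078 -0.0264 -0.0323]
239 [-0.0051 -0.0266 -0.0329]
245 [-0.0025 -0.0271 -0.0343]
251 [ 0.     -0.0268 -0.0335]
257 [ 0.0026 -0.0269 -0.0339]
263 [ 0.0052 -0.0266 -0.033 ]
269 [ 0.0077 -0.027  -0.034 ]
275 [ 0.0103 -0.0271 -0.0343]
281 [ 0.0129 -0.0268 -0.0334]
287 [ 0.0154 -0.0272 -0.0345]
293 [ 0.018  -0.0271 -0.0343]
299 [ 0.0206 -0.0269 -0.0338]
305 [ 0.0233 -0.0266 -0.033 ]
311 [ 0.0259 -0.0267 -0.0332]
317 [0.095  0.0696 0.2345]
323 [0.1038 0.0694 0.2339]
329 [0.113  0.0698 0.235 ]
```

```bash
python3 -c "
from h import *
rel([.607,-.0998,.083],np.radians(-89))"
```

```text
t 4.9 ee [ 0.4913 -0.2213  0.2342] [-1.7999e+02  2.0000e-02 -8.8940e+01] F [ 0.08 -0.51 -2.43] gap 0.0532
shift mm [-119.3 -118.   151.2] turn deg [-0.01  0.02  0.06]
```

send_rows([
  [[-0.01,-0.03,0],[0,0,0],1],
  [[-0.04,-0.07,0],[0,0,0],1],
  [[-0.08,-0.1,0],[0,0,0],1],
  [[-0.11,-0.115,0.0],[0,0,0],1],
  [[-0.119,-0.118,0.03],[0,0,0],1],
  [[-0.119,-0.118,0.07],[0,0,0],1],
  [[-0.119,-0.118,0.11],[0,0,0],1],
  [[-0.119,-0.118,0.14],[0,0,0],1],
  [[-0.119,-0.118,0.151],[0,0,0],1],
  [[-0.119,-0.118,0.151],[0,0,0],1],
])

```text
time_s: 5.9
ee_pos: [0.6058, -0.1001, 0.0819]
tool_rot: [3.139, 0.001, -1.553]
wrist_force: [0.1, 0.3, -2.2]
finger_gap: 0.0529
```

send_rows([
  [[0,0,0],[0,0,0],1],
  [[0,0,0],[0,0,0],1],
])

```text
time_s: 6.1
ee_pos: [0.6074, -0.1006, 0.0851]
tool_rot: [-3.139, -0.0, -1.553]
wrist_force: [-0.5, 0.1, -2.0]
finger_gap: 0.0534
```

```bash
python3 - <<'E'
from h import *
rel([.607,-.0998,.083],np.radians(-89))
snap('wrist','5');snap('scene','5')
p=cv2.imread('pics/scene5.png');cv2.imwrite('pics/s5c.png',cv2.resize(p[120:230,150:310],None,fx=5,fy=5,interpolation=cv2.INTER_CUBIC))
E
```

```text
t 6.1 ee [ 0.6074 -0.1006  0.0851] [-1.7985e+02 -2.0000e-02 -8.8990e+01] F [-0.47  0.14 -1.97] gap 0.0534
shift mm [-0.8  0.4  2.1] turn deg [-0.15 -0.02  0.01]
```

View pics/s5c.png

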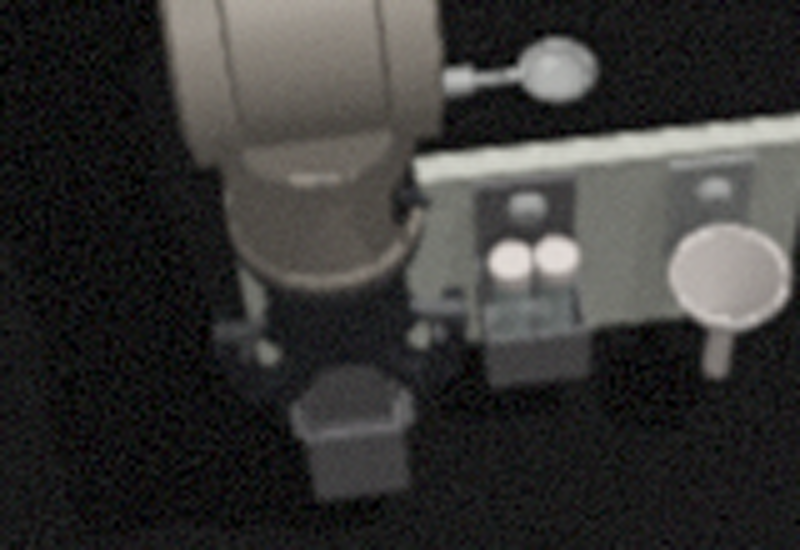

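View pics/wrist5.png

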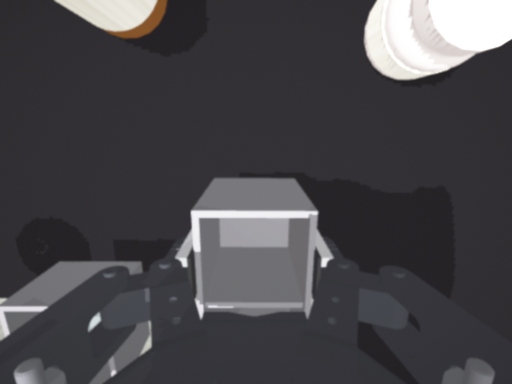

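send_rows([
  [[-0.0005,0.004,0.001],[0,0,0],1],
  [[-0.0005,0.008,0.001],[0,0,0],1],
  [[-0.0005,0.012,0.001],[0,0,0],1],
  [[-0.0005,0.015,0.001],[0,0,0],1],
  [[-0.0005,0.018,0.001],[0,0,0],1],
  [[-0.0005,0.02,0.001],[0,0,0],1],
  [[-0.0005,0.02,0.001],[0,0,0],1],
  [[-0.0005,0.02,0.001],[0,0,0],1],
])

```text
time_s: 7.0
ee_pos: [0.5863, -0.1004, 0.0824]
tool_rot: [-3.141, 0.0, -1.553]
wrist_force: [-0.4, -0.3, -2.9]
finger_gap: 0.0531
```

```bash
python3 - <<'E'
from h import *
rel([.576,-.1003,.083],np.radians(-89))
E
```

```text
t 7.0 ee [ 0.5863 -0.1004  0.0824] [-179.99    0.    -88.98] F [-0.36 -0.25 -2.87] gap 0.0531
shift mm [-0.3 10.3 -0.6] turn deg [-0.01  0.    0.02]
```

send_rows([
  [[0,0.003,0],[0,0,0],1],
  [[0,0.006,0],[0,0,0],1],
  [[0,0.008,0],[0,0,0],1],
  [[0,0.01,0],[0,0,0],1],
  [[0,0.01,0],[0,0,0],1],
  [[0,0.01,0],[0,0,0],1],
])

```text
time_s: 7.6
ee_pos: [0.5766, -0.1005, 0.0826]
tool_rot: [-3.141, 0.0, -1.553]
wrist_force: [4.1, 0.1, -1.5]
finger_gap: 0.0528
```

```bash
python3 - <<'E'
from h import *
rel([.576,-.1003,.083],np.radians(-89))
E
```

```text
t 7.6 ee [ 0.5766 -0.1005  0.0826] [-1.7995e+02  1.0000e-02 -8.8970e+01] F [ 4.07  0.13 -1.54] gap 0.0528
shift mm [-0.2  0.6 -0.4] turn deg [-0.05  0.01  0.03]
```

send_rows([
  [[0,0,0.003],[0,0,0],1],
  [[0,0,0.006],[0,0,0],1],
  [[0,0,0.009],[0,0,0],1],
  [[0,0,0.012],[0,0,0],1],
  [[0,0,0.015],[0,0,0],1],
  [[0,0,0.018],[0,0,0],1],
  [[0,0,0.02],[0,0,0],1],
  [[0,0,0.02],[0,0,0],1],
])

```text
time_s: 8.4
ee_pos: [0.5766, -0.1005, 0.062]
tool_rot: [-3.141, 0.0, -1.553]
wrist_force: [7.2, 0.6, -5.0]
finger_gap: 0.0533
```

```bash
python3 - <<'E'
from h import *
rel([.576,-.1003,.0606],np.radians(-89))
E
```

```text
t 8.4 ee [ 0.5766 -0.1005  0.062 ] [-1.7997e+02  1.0000e-02 -8.8970e+01] F [ 7.19  0.59 -4.98] gap 0.0533
shift mm [-0.2  0.6  1.4] turn deg [-0.03  0.01  0.03]
```

send_rows([
  [[0,-0.0005,0.001],[0,0,0],1],
  [[0,-0.0005,0.002],[0,0,0],1],
  [[0,-0.0005,0.003],[0,0,0],1],
  [[0,-0.0005,0.003],[0,0,0],1],
])

```text
time_s: 8.8
ee_pos: [0.5768, -0.1006, 0.0598]
tool_rot: [-3.141, -0.0, -1.553]
wrist_force: [-0.2, 1.3, 12.0]
finger_gap: 0.053
```

```bash
python3 - <<'E'
from h import *
rel([.576,-.1003,.0606],np.radians(-89))
E
```

```text
t 8.8 ee [ 0.5768 -0.1006  0.0598] [-1.7999e+02 -1.0000e-02 -8.8980e+01] F [-0.18  1.31 12.05] gap 0.053
shift mm [-0.3  0.8 -0.8] turn deg [-0.01 -0.01  0.02]
```

send_rows([
  [[0,0,-0.001],[0,0,0],0.2],
  [[0,0,-0.001],[0,0,0],-0.4],
  [[0,0,-0.001],[0,0,0],-0.7],
  [[0,0,-0.001],[0,0,0],-0.7],
  [[0,0,-0.001],[0,0,0],-0.7],
  [[0,0,-0.001],[0,0,0],-0.7],
])

```text
time_s: 9.4
ee_pos: [0.5765, -0.1006, 0.0602]
tool_rot: [3.141, 0.0, -1.553]
wrist_force: [-1.0, 0.4, 0.7]
finger_gap: 0.0729
```

```bash
python3 - <<'E'
from h import *
rel([.576,-.1003,.0606],np.radians(-89))
E
```

```text
t 9.4 ee [ 0.5765 -0.1006  0.0602] [179.98   0.   -88.99] F [-0.97  0.36  0.68] gap 0.0729
shift mm [-0.3  0.5 -0.4] turn deg [0.02 0.   0.01]
```

send_rows([
  [[0,-0.002,-0.015],[0,0,0],-0.7],
  [[0,-0.002,-0.04],[0,0,0],-0.7],
  [[0,-0.002,-0.08],[0,0,0],-0.7],
  [[0,-0.002,-0.12],[0,0,0],-0.7],
  [[0,-0.002,-0.16],[0,0,0],-0.7],
  [[-0.03,-0.002,-0.18],[0,0,0],-1],
  [[-0.08,-0.002,-0.18],[0,0,0],-1],
  [[-0.13,-0.002,-0.18],[0,0,0],-1],
  [[-0.18,-0.002,-0.18],[0,0,0],-1],
  [[-0.23,-0.002,-0.18],[0,0,0],-1],
])

```text
time_s: 10.4
ee_pos: [0.5742, 0.1312, 0.2406]
tool_rot: [-3.141, -0.0, -1.553]
wrist_force: [0.0, -0.2, 0.9]
finger_gap: 0.0853
```

```bash
python3 - <<'E'
from h import *
rel([.515,.31,.22],np.radians(-89))
snap('scene','6');
p=cv2.imread('pics/scene6.png');cv2.imwrite('pics/s6c.png',cv2.resize(p[120:230,150:310],None,fx=5,fy=5,interpolation=cv2.INTER_CUBIC))
E
```

```text
t 10.4 ee [0.5742 0.1312 0.2406] [-179.98   -0.    -89.01] F [ 0.02 -0.23  0.89] gap 0.0853
shift mm [-179.8   56.1   20.5] turn deg [-0.02 -0.   -0.01]
```

View pics/s6c.png

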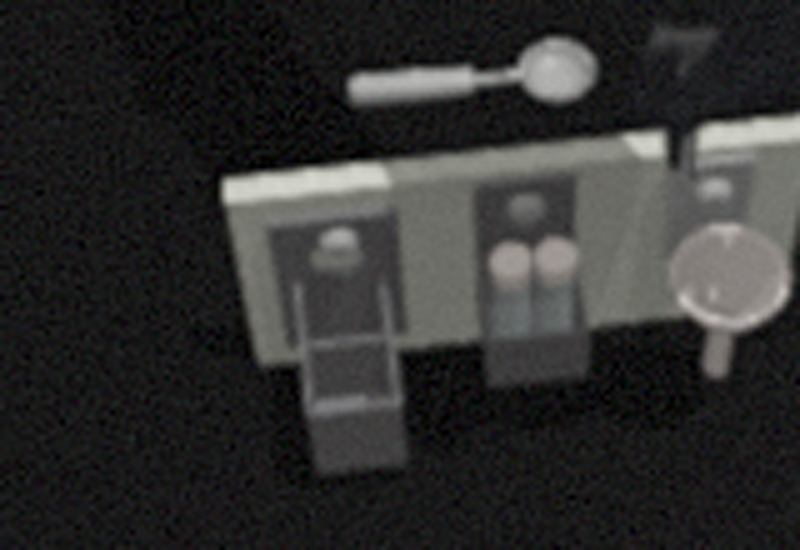

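send_rows([
  [[-0.04,0.01,0],[0,0,0],-1],
  [[-0.08,0.02,0],[0,0,0],-1],
  [[-0.12,0.035,0],[0,0,0],-1],
  [[-0.16,0.045,0],[0,0,0],-1],
  [[-0.18,0.05,0],[0,0,0],-1],
  [[-0.18,0.05,0],[0,0,0],-1],
  [[-0.18,0.05,0],[0,0,0],-1],
  [[-0.18,0.05,0],[0,0,0],-1],
])

```text
time_s: 11.25
ee_pos: [0.5219, 0.3073, 0.2402]
tool_rot: [3.142, -0.001, -1.554]
wrist_force: [-0.5, -0.3, 0.8]
finger_gap: 0.0855
```

```bash
python3 - <<'E'
from h import *
snap('wrist','7');snap('scene','7')
p,d,X=cloud('wrist','7')
m=(X[...,2]>0.102)&(X[...,2]<0.125)&(abs(X[...,0]-.505)<.035)&(abs(X[...,1]-.31)<.035)
v,u=np.nonzero(m);Q=X[m];print(len(Q),u.mean(),v.mean(),Q.mean(0),Q.min(0),Q.max(0),cv2.minEnclosingCircle(Q[:,:2].astype(np.float32)*1000))
c=Q.mean(0)
rel([c[0],c[1],.077],np.radians(-89))
E
```

```text
678 244.2330383480826 204.24926253687315 [0.50221281 0.31580572 0.10811401] [0.48535125 0.30102255 0.10204831] [0.51722885 0.33105192 0.11019232] ((501.30950927734375, 315.79974365234375), 15.985259056091309)
t 11.35 ee [0.522  0.3073 0.2404] [-1.7999e+02 -2.0000e-02 -8.9080e+01] F [-0.33 -0.67  0.  ] gap 0.0853
shift mm [ -8.9  19.6 163.4] turn deg [-0.01 -0.02 -0.08]
```

View pics/wrist7.png

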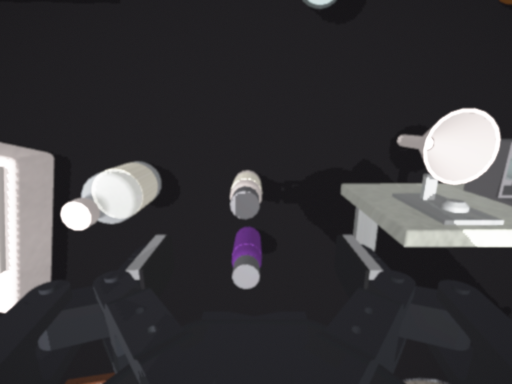

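View pics/scene7.png

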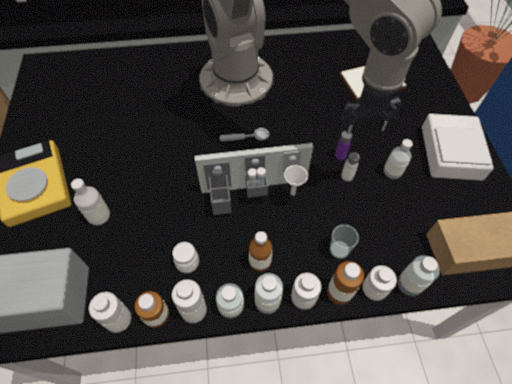

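send_rows([
  [[-0.009,0.02,0.02],[0,0,0],-1],
  [[-0.009,0.02,0.06],[0,0,0],-1],
  [[-0.009,0.02,0.1],[0,0,0],-1],
  [[-0.009,0.02,0.14],[0,0,0],-1],
  [[-0.009,0.02,0.16],[0,0,0],-1],
  [[-0.009,0.02,0.166],[0,0,0],-1],
  [[-0.009,0.02,0.166],[0,0,0],-1],
  [[-0.009,0.02,0.166],[0,0,0],-1],
])

```text
time_s: 12.15
ee_pos: [0.5021, 0.3174, 0.0757]
tool_rot: [-3.14, 0.001, -1.554]
wrist_force: [-0.2, -0.3, -0.4]
finger_gap: 0.0852
```

send_rows([
  [[0,0,0],[0,0,0],0],
  [[0,0,0],[0,0,0],0.3],
  [[0,0,0],[0,0,0],1],
  [[0,0,0],[0,0,0],1],
  [[0,0,0],[0,0,0],1],
  [[0,0,0],[0,0,0],1],
], newtons=35)

```text
time_s: 12.75
ee_pos: [0.5017, 0.3172, 0.0751]
tool_rot: [-3.141, 0.0, -1.553]
wrist_force: [-1.8, -1.2, 8.7]
finger_gap: 0.033
```

```bash
python3 - <<'E'
from h import *
rel([.58,-.1005,.106],np.radians(-89))
E
```

```text
t 12.75 ee [0.5017 0.3172 0.0751] [-1.7995e+02  1.0000e-02 -8.8990e+01] F [-1.76 -1.18  8.67] gap 0.033
shift mm [419.  -71.  -30.9] turn deg [-0.05  0.01  0.01]
```

send_rows([
  [[0,0,-0.02],[0,0,0],1],
  [[0,0,-0.06],[0,0,0],1],
  [[0,0,-0.1],[0,0,0],1],
  [[0,0,-0.15],[0,0,0],1],
  [[0.01,-0.01,-0.19],[0,0,0],1],
  [[0.03,-0.02,-0.21],[0,0,0],1],
  [[0.07,-0.04,-0.21],[0,0,0],1],
  [[0.11,-0.06,-0.21],[0,0,0],1],
  [[0.15,-0.07,-0.21],[0,0,0],1],
  [[0.19,-0.071,-0.21],[0,0,0],1],
])

```text
time_s: 13.75
ee_pos: [0.5764, 0.1265, 0.2842]
tool_rot: [-3.142, 0.0, -1.554]
wrist_force: [1.3, -0.6, -1.1]
finger_gap: 0.0328
```

send_rows([
  [[0.04,0,0],[0,0,0],1],
  [[0.08,0,0],[0,0,0],1],
  [[0.12,0,0],[0,0,0],1],
  [[0.16,0,0],[0,0,0],1],
  [[0.2,0,0],[0,0,0],1],
  [[0.22,0,0],[0,0,0],1],
  [[0.229,0,0],[0,0,0],1],
  [[0.229,0,0],[0,0,0],1],
  [[0.229,0,0],[0,0,0],1],
  [[0.229,0,0],[0,0,0],1],
])

```text
time_s: 14.75
ee_pos: [0.5798, -0.0988, 0.2844]
tool_rot: [-3.141, 0.001, -1.551]
wrist_force: [0.7, -0.2, -1.8]
finger_gap: 0.0332
```

```bash
python3 - <<'E'
from h import *
rel([.58,-.1005,.106],np.radians(-89))
snap('wrist','8');snap('top','8')
p=cv2.imread('pics/top8.png');cv2.imwrite('pics/t8c.png',cv2.resize(p[170:260,200:360],None,fx=5,fy=5,interpolation=cv2.INTER_CUBIC))
p,d,X=cloud('wrist','8')
T=R.from_euler('xyz',np.load('wrist8.npz')['rot']); ee=np.load('wrist8.npz')['ee']
L=T.inv().apply((X-ee).reshape(-1,3)).reshape(X.shape)
m=(X[...,2]>.083)&(X[...,2]<.104)&(X[...,0]>.51)&(X[...,0]<.63)&(abs(X[...,1]+.1)<.06)
Q=X[m];print(len(Q),Q.mean(0),Q.min(0),Q.max(0),cv2.minAreaRect(Q[:,:2].astype(np.float32)*1000))
E
```

```text
t 14.75 ee [ 0.5798 -0.0988  0.2844] [-1.7999e+02  3.0000e-02 -8.8870e+01] F [ 0.69 -0.23 -1.83] gap 0.0332
shift mm [ 1.800e+00 -1.000e-01  1.784e+02] turn deg [-0.01  0.03  0.13]
345 [ 0.58934334 -0.10168781  0.09300941] [ 0.55410376 -0.12833813  0.08329032] [ 0.6058253  -0.07381825  0.09718178] ((579.5433959960938, -101.18214416503906), (51.945411682128906, 53.97666549682617), 1.1651015281677246)
```

View pics/wrist8.png

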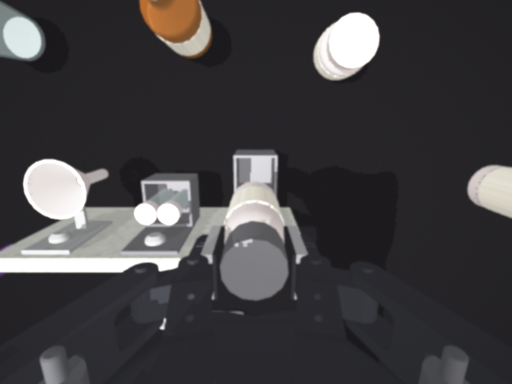

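View pics/t8c.png

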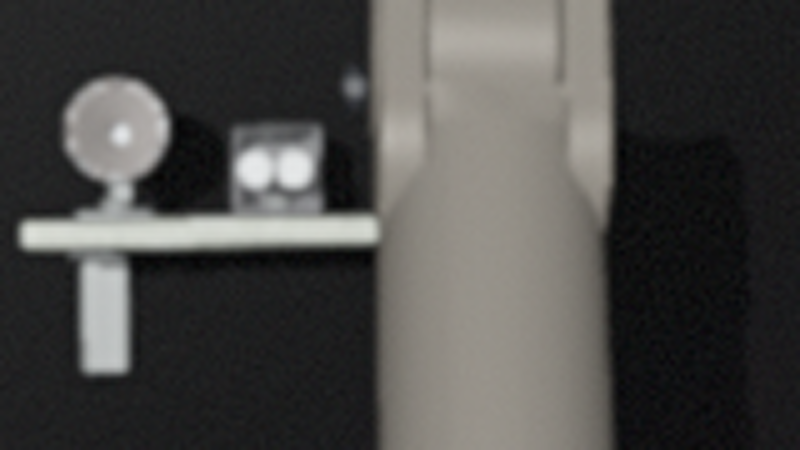

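send_rows([
  [[0.002,0,0.03],[0,0,0],1],
  [[0.002,0,0.06],[0,0,0],1],
  [[0.002,0,0.08],[0,0,0],1],
  [[0.002,0,0.09],[0,0,0],1],
  [[0.002,0,0.09],[0,0,0],1],
  [[0.002,0,0.09],[0,0,0],1],
  [[0.002,0,0.09],[0,0,0],1],
])

```text
time_s: 15.55
ee_pos: [0.5804, -0.1025, 0.1956]
tool_rot: [-3.14, -0.0, -1.553]
wrist_force: [0.5, -0.3, -1.1]
finger_gap: 0.0334
```

```bash
python3 - <<'E'
from h import *
rel([.5798,-.1010,.1035],np.radians(-89))
E
```

```text
t 15.55 ee [ 0.5804 -0.1025  0.1956] [-1.799e+02 -1.000e-02 -8.898e+01] F [ 0.51 -0.26 -1.12] gap 0.0334
shift mm [-1.5  0.8 92.1] turn deg [-0.1  -0.01  0.02]
```

send_rows([
  [[-0.0015,0.0005,0.02],[0,0,0],1],
  [[-0.0015,0.0005,0.04],[0,0,0],1],
  [[-0.0015,0.0005,0.06],[0,0,0],1],
  [[-0.0015,0.0005,0.075],[0,0,0],1],
  [[-0.0015,0.0005,0.085],[0,0,0],1],
  [[-0.0015,0.0005,0.089],[0,0,0],1],
  [[-0.0015,0.0005,0.089],[0,0,0],1],
  [[-0.0015,0.0005,0.089],[0,0,0],1],
])

```text
time_s: 16.35
ee_pos: [0.5796, -0.101, 0.106]
tool_rot: [-3.141, -0.0, -1.553]
wrist_force: [0.3, 0.1, -0.2]
finger_gap: 0.0329
```

```bash
python3 - <<'E'
from h import *
rel([.5798,-.1010,.1035],np.radians(-89))
E
```

```text
t 16.35 ee [ 0.5796 -0.101   0.106 ] [-179.95   -0.    -88.99] F [ 0.28  0.1  -0.17] gap 0.0329
shift mm [-0.  -0.2  2.5] turn deg [-0.05 -0.    0.01]
```

send_rows([
  [[0,0,0.001],[0,0,0],1],
  [[0,0,0.002],[0,0,0],1],
  [[0,0,0.002],[0,0,0],1],
  [[0,0,0.002],[0,0,0],1],
])

```text
time_s: 16.75
ee_pos: [0.5792, -0.101, 0.1035]
tool_rot: [-3.141, 0.0, -1.553]
wrist_force: [0.7, -0.1, -1.0]
finger_gap: 0.033
```

send_rows([
  [[-0.0,0,0.001],[0,0,0],1],
  [[0,0,0.001],[0,0,0],1],
  [[0,0,0.001],[0,0,0],1],
])

```text
time_s: 17.05
ee_pos: [0.5795, -0.101, 0.1026]
tool_rot: [-3.141, 0.0, -1.553]
wrist_force: [0.9, -0.6, 3.4]
finger_gap: 0.0332
```

send_rows([
  [[0,0,0],[0,0,0],0.1],
  [[0,0,0],[0,0,0],-0.1],
  [[0,0,0],[0,0,0],-0.3],
  [[0,0,0],[0,0,0],-0.4],
  [[0,0,0],[0,0,0],-0.4],
  [[0,0,-0.005],[0,0,0],-0.4],
  [[0,0,-0.02],[0,0,0],-0.4],
  [[0,0,-0.05],[0,0,0],-0.4],
  [[0,0,-0.09],[0,0,0],-0.4],
  [[0,0,-0.13],[0,0,0],-0.4],
])

```text
time_s: 18.05
ee_pos: [0.5789, -0.1009, 0.235]
tool_rot: [-3.141, 0.0, -1.553]
wrist_force: [1.4, -0.7, 0.7]
finger_gap: 0.0601
```

send_rows([
  [[0.03,0,-0.02],[0,0,0],-0.4],
  [[0.07,0,-0.02],[0,0,0],-0.4],
  [[0.11,0.02,-0.02],[0,0,0],-0.4],
  [[0.14,0.04,-0.02],[0,0,0],-0.4],
  [[0.15,0.05,-0.02],[0,0,0],-0.4],
  [[0.15,0.05,-0.02],[0,0,0],-0.4],
  [[0.15,0.05,-0.02],[0,0,0],-0.4],
])

```text
time_s: 18.75
ee_pos: [0.5323, -0.251, 0.2532]
tool_rot: [-3.141, 0.0, -1.553]
wrist_force: [1.3, 0.1, -0.3]
finger_gap: 0.0598
```

```bash
python3 - <<'E'
from h import *
rel([.5798,-.1010,.1035],np.radians(-89))
snap('scene','9');snap('wrist','9');snap('top','9')
p=cv2.imread('pics/scene9.png');cv2.imwrite('pics/s9c.png',cv2.resize(p[120:230,150:310],None,fx=5,fy=5,interpolation=cv2.INTER_CUBIC))
for n in('wrist','scene','top'):
    p,d,X=cloud(n,'9')
    for nm,lo,hi in(('cap',.126,.15),('rim',.088,.102)):
        m=(X[...,2]>lo)&(X[...,2]<hi)&(X[...,0]>.535)&(X[...,0]<.63)&(abs(X[...,1]+.1)<.05)
        Q=X[m]
        if len(Q)>3: print(n,nm,len(Q),Q.mean(0).round(4),Q.min(0).round(4),Q.max(0).round(4),cv2.minEnclosingCircle(Q[:,:2].astype(np.float32)*1000))
E
```

```text
t 18.75 ee [ 0.5323 -0.251   0.2532] [-1.7994e+02  1.0000e-02 -8.8960e+01] F [ 1.33  0.1  -0.29] gap 0.0598
shift mm [-149.1  -50.   149.8] turn deg [-0.06  0.02  0.04]
wrist cap 1021 [ 0.5804 -0.1042  0.1349] [ 0.5645 -0.1187  0.126 ] [ 0.5954 -0.0869  0.1378] ((579.5983276367188, -102.3348617553711), 16.441547393798828)
wrist rim 926 [ 0.5749 -0.109   0.0928] [ 0.535  -0.1297  0.088 ] [ 0.6063 -0.0734  0.102 ] ((570.2155151367188, -101.8670883178711), 44.238712310791016)
scene cap 100 [ 0.5827 -0.1008  0.1349] [ 0.5649 -0.1159  0.1272] [ 0.5967 -0.0866  0.1399] ((581.07421875, -100.14759063720703), 16.401874542236328)
scene rim 110 [ 0.5879 -0.1007  0.0939] [ 0.5355 -0.1276  0.088 ] [ 0.6083 -0.0731  0.102 ] ((571.030029296875, -102.08768463134766), 43.71430587768555)
top cap 64 [ 0.5824 -0.1041  0.1355] [ 0.5683 -0.1175  0.1284] [ 0.5968 -0.0896  0.143 ] ((582.879150390625, -103.70700073242188), 15.575897216796875)
top rim 60 [ 0.5773 -0.1042  0.0939] [ 0.5359 -0.1307  0.088 ] [ 0.6071 -0.077   0.1017] ((571.26708984375, -103.84759521484375), 44.18777084350586)
```

View pics/s9c.png

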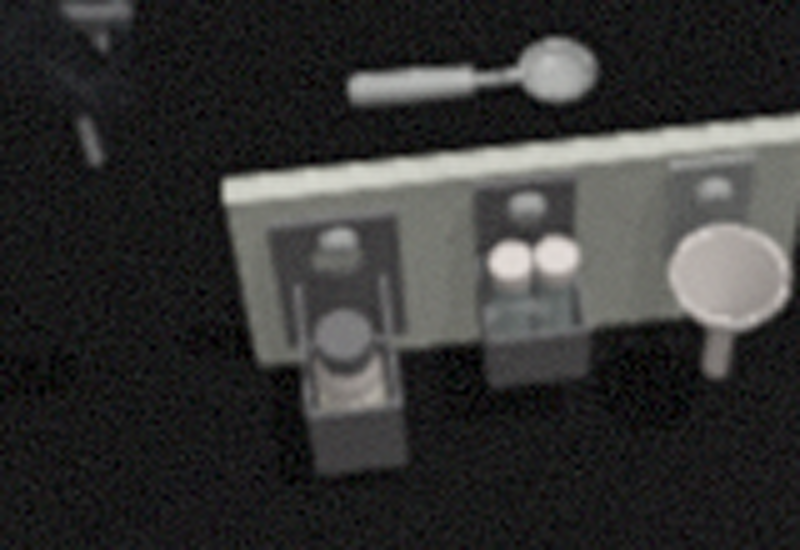

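View pics/wrist9.png

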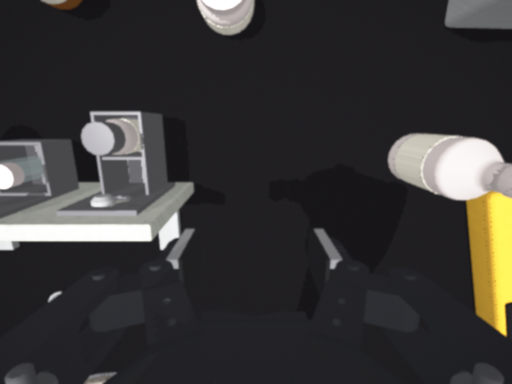

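```bash
python3 -c "
from station import ticket, sensors
print(ticket.finish_job(), sensors.get_obs()['time_s'])"
```

```text
the job is handed in; nothing more can be done
the job is handed in; nothing more can be done
```

The holder is hanging locked on the free stud, and the white sample bottle is standing in its front pocket. I handed the job in about 19 s into the 58 s limit. No verdict is reported, so the points below are my own measurements.

- **Holder:** I gripped the bin across its 54 mm width. The plate met the panel at 4 N, as predicted. It then slid down about 23 mm until the stud carried it at 12 N. After release, the slot point worked out at about z = 0.1365 m against 0.137 m measured for the stud axis.
- **Bottle:** I gripped it by the cap and lowered it until it touched the pocket floor at 3.4 N, then let go.
    - **Height:** the cap top is at about 0.136 to 0.137 m, where it should be if the bottle is on the floor.
    - **Position:** the wrist and scene cameras put the cap within 1 to 2 mm of the pocket centre and the top camera within about 4 mm, against a 14 mm limit.
- **Surroundings:** the gripper ended about 0.15 m clear of the holder, touching nothing. I saw none of the bystanders out of place, though I did not measure their positions again.

No check failed. The largest disagreement was about 3 to 4 mm in y between the scene and top cameras on the cap. One rough scene and wrist fix of the stud came out about 2 mm off the closer wrist view that I used.

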